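Snap the canister's hook onto the bench rail

ROBOT

A 7-joint arm with a two-finger parallel gripper is mounted at the origin on a cart in front of the work surface, level with it; the furniture and walls round the work are solid. World frame = base frame: x ahead of the robot, y to its left, z up, the work surface at z = 0. Lengths are in m, angles in rad, forces in N, time in s.
With the tool pointing down it reaches from about 0.4 to 0.85 m from the base axis. Payload 4.5 kg.
Tool frame: the origin (TCP) lies midway between the tips of the shut fingers; the grasp point (between the pads) lies 19 mm behind it (grip_point_offset is the z of the grasp point in the tool frame, in m); z points along the fingers, y is the line along which they close (so a half turn about z gives the same grasp; the last joint's range is limited). The gripper opens to 88 mm and grips with 3 to 60 N. Pads are 18 mm wide; open, the fingers measure 123 mm over their backs; the gripper's body (75 mm by 187 mm) begins 45 mm behind the grasp point.
Start: joints at [1.347, 0.689, -0.195, 1.565, 0.157, 0.902, -0.215], TCP at [0.159, -0.604, 0.239] pointing down, gripper open.
Joint ranges: [-3.01, 3.01], [-0.46, 2.08], [-1.47, 1.51], [0.13, 2.56], [-1, 4.14], [0.04, 2.09], [-2.66, 2.66]. Speed limits (rad/s): [2.57, 2.57, 3.14, 3.14, 3.14, 3.14, 3.14].

INTERFACE

Orientations are given as a unit quaternion [w, x, y, z].
In Python, from plant import state, camera, close_job, grip_point_offset gives the robot as it stands.
- The arm moves only by the tool drive_tool, never from a script. Its argument "commands" is one flat list of numbers, 7 for each row, row after row: the turn, a rotation vector about the tool's x, y, z in rad, then the shift along the tool's x, y, z in mm, then the finger opening in mm, from 0 to 88.1. In form: [ax, ay, az, x, y, z, gripper, ax, ay, az, x, y, z, gripper, ...]. A call has exactly 10 rows; each row shifts and turns the commanded pose from where the row before left it, along the tool's axes as they then stand; what a row does not reach is not made up. A row lasts 1/12 s, in which the tool goes at most 41.7 mm and 7.16 degrees, less where a joint would pass 70% of its speed; a pose out of reach is approached as far as the arm can. A call is refused whole if a number of a shift passes 41.7 or a number of a turn 0.125, either way. A call with a gripper value outside its range is refused whole. The fingers move at their own pace and stop on an object; the grip force is fixed at half the most. Time passes only in rows, so rows that do not move let the fingers close, or fill a call up. It gives the time, the measured TCP pose, the force, the opening and the grip force at its end, in the units of the state.
- state(): the state, without advancing time (a new reading comes with each control period).
- camera(name): name is "side" or "top" or "wrist"; returns a dict with "img" (384x512x3 uint8, red, green, blue), "fx", "fy", "cx", "cy" (pixels), "position" and "attitude" of the camera in the world; the wrist camera has in their place "tool_from_camera" (4x4, takes a point from camera to tool coordinates, whose origin is the TCP and whose axes are the flange's). Camera axes: x right, y up, looking along -z (the intrinsics and any distortion apply to the point x, -y, -z); pixel columns grow to the right and rows downward; lengths in m; the calibration is good to about 2 mm. A picture is of the moment at which its call begins: read the wrist's pose just before it. There is no depth.
- close_job(): hands the job in; it is judged then, once.
The state is a dict: "time_s": time; "joints": joint angles; "dq": joint speeds; "effort": joint torques, N m; "ee_pos": TCP position; "tcp_rot": TCP orientation; "force": force on the tool from outside, world axes, zero at the start; "ft_torque": the same for the moment, N m; "grip_width": finger opening in m; "grip_force": force on a finger pad.
Only numpy, scipy, OpenCV 4.12 (cv2) and the standard library are available. Lean on these libraries where they do the work, as an engineer would, in place of code of your own. Each camera call takes 0.05 s, during which the arm holds its last target. There are 200 camera calls.

TASK

Pick up the small canister by the tab on top of its hook and push the hook's sprung gate against the bar of the rail stand until the bar is inside and the gate flicks shut. Let go of it so that it hangs still and upright from the bar, between the two posts, clear of the worktop. Leave the flux bottle and the tin of copper wool standing where they are.

Things in the scene. Friction and masses are not known exactly. Their poses are not given: they have to be found in the camera images.
- hanger: Loose canister with a snap hook on top, 0.2 kg, standing upright. Origin: centre of its underside; z up; x points out of the hook's mouth (gate side), y along the hook's thickness. Canister 46 mm across and 48 mm high with a black lid; above it a flat aluminium hook, 12 mm thick in y, spanning x = -37 to 25 mm and z = 51 to 119 mm; on top of that a flat grip tab.
- mouth (a point): Middle of the hook's mouth, at x = 17, z = 76 mm of the hanger; axes as hanger. The bar enters here towards the hanger's -x, between the lower jaw (top face z = 61 mm) and the nose (lowest point z = 86 mm, x = 20 mm): bar axis at z = 70 to 81 mm passes. The hook's back has its inner face at x = -27 mm and stops the bar axis at x = -23 mm.
- grip_tab (a point): Middle of the flat grip tab on top of the hook, 136 mm above the canister's underside. The tab is 12 mm thick (pinch along the hanger's y), 26 mm wide in x, and stands from z = 119 to 154 mm; no wider than 12 mm in y anywhere down to the canister lid (z = 48).
- eye (a point): Point in the hook, 103.5 mm above the canister's underside on its centre line, 5.5 mm below the underside of the bow's peak. When the canister hangs, the bar's axis lies about here.
- gate (a joint): Angle (rad) of the hook's sprung gate: 0 shut, 1.2 folded inwards. A 6 mm steel rod, 33 mm long, hinged at the lower jaw (x = 17, z = 58 mm of the hanger), its top just inside the nose. It opens only inwards (towards -x), pushed by the bar with about 2 to 5 N, and flicks shut by itself once the bar axis is far enough in: x = -16 mm if it enters at z = 76 mm, up to 4 mm deeper if lower.
- rail: Fixed rail stand: a steel base plate 70 x 250 x 8 mm with two upright posts 200 mm apart (along its y) that carry a round steel bar. Origin: centre of the base's underside, z up, y along the bar. Nothing stands above the bar except end bosses 17 mm across on the posts, 8.5 mm above the bar's axis.
- bar_mid (a point): Middle of the bar, on its axis, 150 mm above the worktop. Bar 8 mm diameter, 200 mm long along y; x across it, pointing away from the robot within about 20 degrees. Axes as rail.
- flux_bottle: Amber bottle with needle cap, 34 mm across, 94 mm high, loose bystander. Origin: centre of its underside.
- tip_cleaner: Tin of copper wool, 66 mm across, 53 mm high, loose bystander. Origin: centre of its underside.
Not all that is in view belongs to the job. Several things look just like the hanger: the one meant starts farthest to the robot's left.

How it is judged:
By the outcome, as a careful person would: the job done as asked, in the order asked, and still so for the second after the job is handed in, with the robot touching nothing.
It also fails if it takes over 38 s, if anything falls off the work surface, if the arm or the gripper's body presses on something with over 40 N, if the wrist force passes 120 N, or if a joint passes its speed limit or range.

## Working session

There is one attempt and no reset: what is moved stays moved. The work goes in short steps, Python scripts to look and compute and a tool call to move; the robot and the scene stay as the last step left them, time stands still between calls to the robot, and variables do not carry over. Pictures are saved under pics/ and viewed, at most 10 in all, crops included, and the job is handed in when it is done.

Besides the shell and the picture viewer there is one more tool, called after "Call:" as name(argument=value, ...), one argument or row to a line, values as JSON. drive_tool: Moves the arm, as the interface text tells. Its arguments: {"type":"object","properties":{"commands":{"type":"array","items":{"type":"number"}}},"required":["commands"]}

```bash
mkdir -p pics; ls
python3 - <<'E'
from plant import state,camera,grip_point_offset
import cv2,numpy as np
s=state();print(s['time_s'],s['ee_pos'],s['tcp_rot'],s['joints'],grip_point_offset)
for n in ['top','side','wrist']:
    c=camera(n);cv2.imwrite(f'pics/{n}0.png',c['img'][:,:,::-1])
    np.savez(f'{n}0.npz',**c)
    print(n,{k:v for k,v in c.items() if k!='img'})
a=[cv2.imread(f'pics/{n}0.png') for n in ['top','side']]
E
```

```text
pics
0.0 [ 0.15911003 -0.60373992  0.23788845] [-9.17156588e-04  9.91699272e-01  1.28575561e-01 -1.95522626e-04] [ 1.34681663  0.6900061  -0.19449846  1.56637175  0.15731203  0.90248252
 -0.21509791] -0.0187
top {'fx': 393.95175692846004, 'fy': 393.95175692846004, 'cx': 252.84964741291904, 'cy': 191.91930544295272, 'position': array([0.41404279, 0.00633093, 0.96399919]), 'attitude': array([-0.70182968, -0.04459731,  0.03167246,  0.71024154])}
side {'fx': 405.6327957501572, 'fy': 405.6327957501572, 'cx': 257.0484346613902, 'cy': 182.8496180389468, 'position': array([0.63170911, 0.57359863, 0.73780447]), 'attitude': array([0.10491321, 0.04683304, 0.36442878, 0.92411663])}
wrist {'fx': 305.5717468134266, 'fy': 305.5717468134266, 'cx': 258.1280540623893, 'cy': 193.0036194886275, 'tool_from_camera': array([[-7.28140337e-04,  9.59545419e-01,  2.81552940e-01,
         7.31544001e-02],
       [ 9.99999617e-01,  5.61799455e-04,  6.71518345e-04,
         1.18335662e-03],
       [ 4.86176064e-04,  2.81553321e-01, -9.59545461e-01,
        -1.45809135e-01],
       [ 0.00000000e+00,  0.00000000e+00,  0.00000000e+00,
         1.00000000e+00]])}
```

View pics/top0.png

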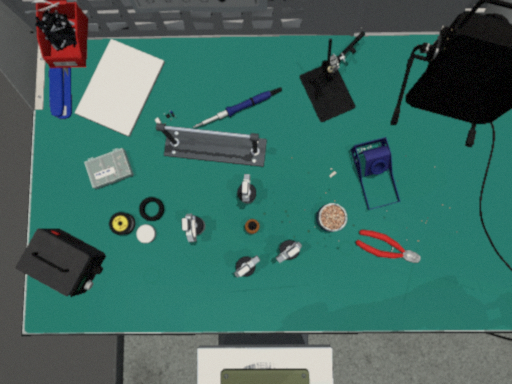

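View pics/side0.png

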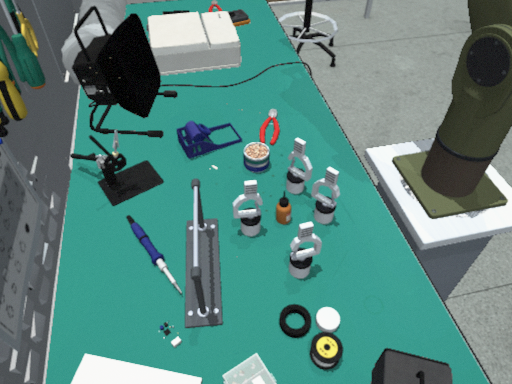

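Candidates that look like the hanger (top view pixels): (192,226), (246,190), (246,265) and (289,250). Image left is the robot's left (+y), so (192,226) should be the one meant; in the side view that is (302,255). I'll confirm this in an enlarged crop.

```bash
cat > h.py <<'E'
import numpy as np,cv2
from scipy.spatial.transform import Rotation as R
def rot(q): return R.from_quat([q[1],q[2],q[3],q[0]])
def pose(c,s=None):
    if 'position' in c: return rot(c['attitude']).as_matrix(),np.array(c['position'])
    Rt=rot(s['tcp_rot']).as_matrix();T=c['tool_from_camera']
    return Rt@T[:3,:3],Rt@T[:3,3]+s['ee_pos']
def ray(c,u,v,s=None):
    M,p=pose(c,s);d=M@np.array([(u-c['cx'])/c['fx'],-(v-c['cy'])/c['fy'],-1]);return p,d/np.linalg.norm(d)
def onz(c,u,v,z,s=None):
    p,d=ray(c,u,v,s);return p+d*(z-p[2])/d[2]
def proj(c,P,s=None):
    M,p=pose(c,s);q=M.T@(np.array(P)-p);return np.array([c['cx']+c['fx']*q[0]/-q[2],c['cy']+c['fy']*q[1]/q[2]])
def tri(a,b):
    (p,d),(q,e)=a,b;t=np.linalg.lstsq(np.c_[d,-e],q-p,rcond=None)[0]
    x,y=p+d*t[0],q+e*t[1];return (x+y)/2,np.linalg.norm(x-y)
def load(f): 
    z=np.load(f);return {k:(z[k] if z[k].ndim else float(z[k])) for k in z}
E
python3 - <<'E'
from h import *
t=load('top0.npz');s=load('side0.npz')
for u,v in [(192,226),(246,190),(246,265),(289,250)]: print(onz(t,u,v,0.05).round(3))
for u,v in [(300,265),(251,225),(324,210),(296,182)]: print(onz(s,u,v,0.05).round(3))
a=cv2.resize(t['img'][185:265,160:300,::-1],None,fx=5.7,fy=5.7,interpolation=cv2.INTER_CUBIC)[:,:798]
cv2.imwrite('pics/c1.png',a)
b=cv2.resize(s['img'][165:325,170:350,::-1],None,fx=3.7,fy=3.7,interpolation=cv2.INTER_CUBIC)
cv2.imwrite('pics/c2.png',b)
E
```

```text
[0.436 0.165 0.05 ]
[0.518 0.038 0.05 ]
[0.345 0.04  0.05 ]
[ 0.378 -0.059  0.05 ]
[0.446 0.181 0.05 ]
[0.518 0.064 0.05 ]
[0.354 0.06  0.05 ]
[ 0.389 -0.035  0.05 ]
```

View pics/c1.png

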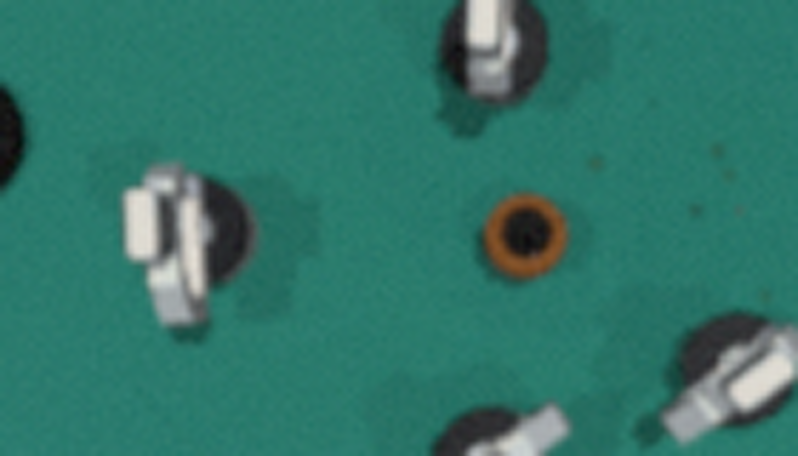

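View pics/c2.png

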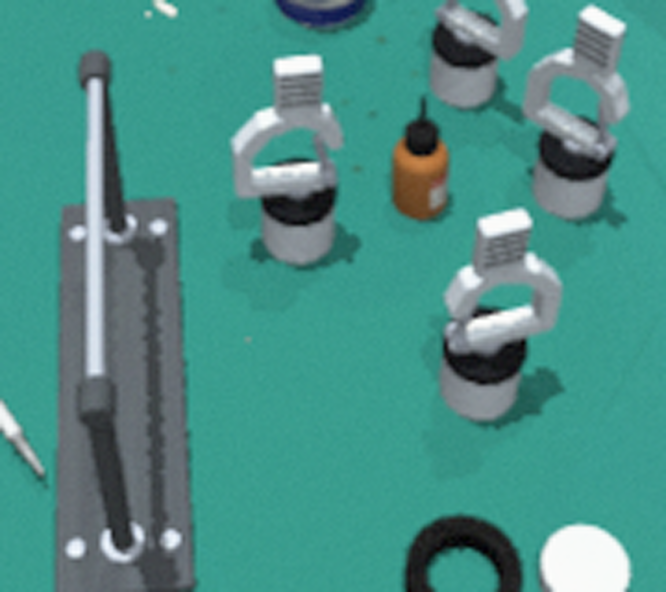

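Run:
```python
from h import *
t=load('top0.npz');s=load('side0.npz')
T=lambda u,v:(160+u/5.7-.5+.5/5.7,185+v/5.7-.5+.5/5.7)
for p in [(125,188),(158,188),(158,262),(127,262),(142,224)]: print(onz(t,*T(*p),.154).round(4))
S=lambda u,v:(170+u/3.7-.4,165+v/3.7-.4)
print(tri(ray(t,*T(142,224)),ray(s,*S(503,222))))
# white tab mask + bar mask
img=t['img'].astype(int);g=img.min(2)
m=((g>165)).astype(np.uint8)
n,l,st,ce=cv2.connectedComponentsWithStats(m)
for i in range(1,n):
    if st[i,4]>12: print(st[i],ce[i].round(1))
a=cv2.resize(t['img'][105:175,150:280,::-1],None,fx=6,fy=6,interpolation=cv2.INTER_CUBIC)
cv2.imwrite('pics/c3.png',a)
```

```text
[0.4506 0.1683 0.154 ]
[0.4505 0.1563 0.154 ]
[0.4239 0.1561 0.154 ]
[0.424  0.1673 0.154 ]
[0.4376 0.162  0.154 ]
(array([0.43843291, 0.16185679, 0.15308142]), np.float64(0.001804208185992329))
[35  0  9  2 16] [38.7  0.4]
[  75   39   88   96 4751] [119.   86.7]
[ 36  50   8  59 330] [39.5 81.8]
[203 111  24  12  66] [215.8 116.4]
[155 118   5   5  15] [157.2 120.3]
[166 127  34   5  46] [183.7 129. ]
[201 131  48   6  73] [224.8 133.4]
[ 94 166  22  14 158] [104.5 172.6]
[242 178   7  15  70] [244.8 185.3]
[182 216   8  14  64] [184.5 222.8]
[192 220   3  16  42] [193.1 226.9]
[137 225  17  18 245] [145.  233.4]
[186 230   6   6  23] [188.7 233.1]
[288 244  11  13  65] [293.6 250.6]
[407 253   8   7  32] [409.3 256. ]
[248 258  10   9  43] [252.3 262.1]
[238 266  11  10  60] [243.2 270.4]
[ 197  348  136   36 3426] [264.2 361.4]
```

View pics/c3.png

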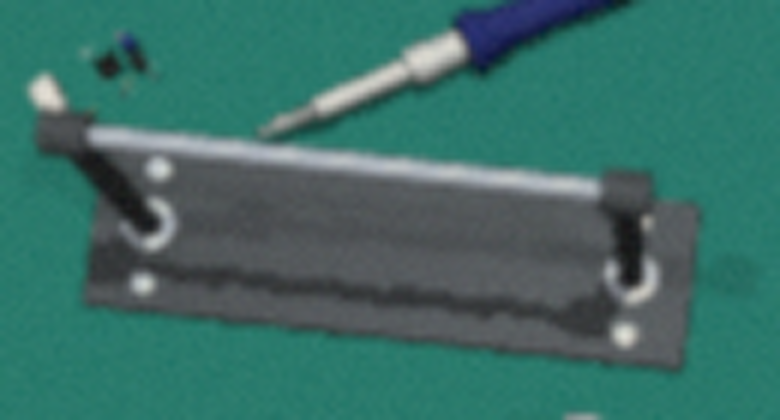

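Run:
```python
from h import *
t=load('top0.npz');s=load('side0.npz')
T=lambda u,v:(150+u/6-.4,105+v/6-.4)
S=lambda u,v:(170+u/3.7-.4,165+v/3.7-.4)
A,B=onz(t,*T(95,139),.151),onz(t,*T(602,188),.151);print('top bar',A,B,np.linalg.norm(A-B),np.degrees(np.arctan2((A-B)[0],(A-B)[1])))
print('boss',onz(t,*T(62,133),.15),onz(t,*T(627,190),.15))
C,D=onz(s,*S(95,80),.151),onz(s,*S(95,380),.151);print('side bar',C,D,np.linalg.norm(C-D))
for n,p in [('holes',(150,225)),('h',(632,275))]: print(n,onz(t,*T(*p),.008))
for p in [(122,228),(122,542)]: print(n,onz(s,*S(*p),.008))
for z in (.15,): 
  for P,Q in ((A,B),):
    print(np.array([proj(s,P),proj(s,Q)]), S(95,380),S(95,80))
```

```text
top bar [0.641569   0.20479941 0.151     ] [0.62104629 0.02559035 0.151     ] 0.18038034539736378 6.532956083005745
boss [0.64421585 0.21681768 0.15      ] [0.62044405 0.01682434 0.15      ]
side bar [0.62101912 0.02236331 0.151     ] [0.64413667 0.20415905 0.151     ] 0.183259676856618
holes [0.64474398 0.21635521 0.008     ]
h [0.62068932 0.01699867 0.008     ]
h [0.61792817 0.01276198 0.008     ]
h [0.64575711 0.21220795 0.008     ]
[[196.87330659 267.33126133]
 [195.47117329 187.40762477]] (195.27567567567567, 267.30270270270273) (195.27567567567567, 186.2216216216216)
```

Top crop: the target's tab top is at about (185,224) px, which lands at world (0.438, 0.162). Measured height is 0.153 and size 26.6×11.8 mm, both matching the description, and it has the largest y of the four. Side crop: its gate faces the rail (world +x). The bar runs between bosses at crop pixels (62,133) and (627,190), so bar_mid ≈ (0.632, 0.117), span 201 mm, yaw −6.7°.

Next I move over, keeping a radius above 0.4 m.

Call:
drive_tool(
  commands=[0, 0, 0.086, 0, 0, -8, 88, 0, 0, 0.086, 0, 0, -8, 88, 0, 0, 0.086, 0, 0, -8, 88, 0, 0, 0, 22.6, -28, 0, 88, 0, 0, 0, 22.6, -28, 0, 88, 0, 0, 0, 22.6, -28, 0, 88, 0, 0, 0, 22.6, -28, 0, 88, 0, 0, 0, 22.6, -28, 0, 88, 0, 0, 0, 22.6, -28, 0, 88, 0, 0, 0, 22.6, -28, 0, 88],
)

```text
time_s: 0.98
ee_pos: [0.3183, -0.4068, 0.2626]
tcp_rot: [-0.0, 1.0, -0.0, -0.0]
force: [-0.0, -0.5, -0.1]
grip_width: 0.0879
grip_force: 0.0
```

Call:
drive_tool(
  commands=[0, 0, 0, 21, -26, 0, 88, 0, 0, 0, 21, -26, 0, 88, 0, 0, 0, 21, -26, 0, 88, 0, 0, 0, 21, -26, 0, 88, 0, 0, 0, 21, -26, 0, 88, 0, 0, 0, 8, -36, 0, 88, 0, 0, 0, 8, -36, 0, 88, 0, 0, 0, 8, -36, 0, 88, 0, 0, 0, 8, -36, 0, 88, 0, 0, 0, 8, -36, 0, 88],
)

```text
time_s: 1.82
ee_pos: [0.4626, -0.0966, 0.2626]
tcp_rot: [0.0, 1.0, -0.0, -0.0]
force: [-0.0, -1.2, -0.3]
grip_width: 0.0882
grip_force: 0.0
```

Call:
drive_tool(
  commands=[0, 0, 0, -2.8, -28.7, 0, 88, 0, 0, 0, -2.8, -28.7, 0, 88, 0, 0, 0, -2.8, -28.7, 0, 88, 0, 0, 0, -2.8, -28.7, 0, 88, 0, 0, 0, -2.8, -28.7, 0, 88, 0, 0, 0, -2.8, -28.7, 0, 88, 0, 0, 0, -2.8, -28.7, 0, 88, 0, 0, 0, -2.8, -28.7, 0, 88, 0, 0, 0, -2.8, -28.7, 0, 88, 0, 0, 0, 0, 0, 0, 88],
)

```text
time_s: 2.65
ee_pos: [0.4367, 0.1668, 0.2628]
tcp_rot: [-0.002, 1.0, 0.005, 0.0]
force: [0.5, 0.6, 0.6]
grip_width: 0.0879
grip_force: 0.0
```

Run:
```python
from h import *
from plant import state,camera
s=state();c=camera('wrist');cv2.imwrite('pics/w1.png',c['img'][:,:,::-1]);np.savez('w1.npz',ee_pos=s['ee_pos'],tcp_rot=s['tcp_rot'],**c)
print(s['ee_pos'],s['tcp_rot'],proj(c,[.4376,.162,.154],s))
```

```text
[0.43666973 0.16684561 0.26276488] [-2.23013973e-03  9.99986329e-01  4.72104381e-03  2.83445046e-04] [263.33350925 190.65443141]
```

View pics/w1.png

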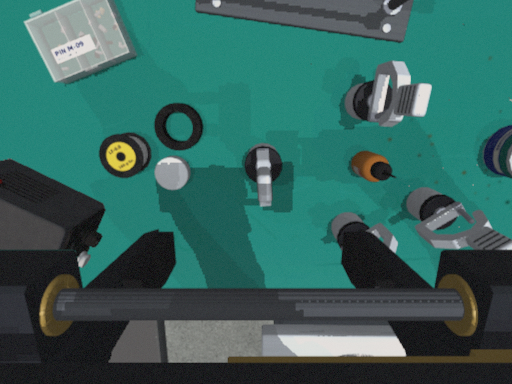

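The wrist view shows the tab at about (265,192), against a predicted (263,191). One quick settled measurement before the descent.

Run:
```python
from h import *
from plant import state,camera
s=state();c=camera('wrist')
print(s['time_s'],s['ee_pos'],s['tcp_rot'].round(4))
m=cv2.inRange(c['img'],(150,150,150),(255,255,255));m[:140]=0;m[230:]=0;m[:,:235]=0;m[:,295:]=0
n,l,st,ce=cv2.connectedComponentsWithStats(m);print(st[1:],ce[1:])
i=1+np.argmax(st[1:,4]);ys,xs=np.nonzero(l==i)
for y in range(ys.min(),ys.max()+1):
    r=xs[ys==y];print(y,r.min(),r.max(),c['img'][y,r.min()-1:r.max()+2].min(1))
```

```text
2.7 [0.43691339 0.16340796 0.26261638] [-9.0e-04  1.0e+00  3.2e-03  0.0e+00]
[[253 159  15  11 104]
 [254 175  12   9  95]
 [264 194   2   4   7]
 [265 199   1   1   1]
 [257 203  10   3  21]] [[259.70192308 163.42307692]
 [259.62105263 179.44210526]
 [264.57142857 195.28571429]
 [265.         199.        ]
 [260.42857143 203.85714286]]
159 259 263 [148 151 150 148 155 157 134]
160 254 264 [125 162 166 162 165 166 166 166 173 173 174 161 114]
161 254 264 [141 182 180 181 182 184 184 185 185 186 191 184 149]
162 254 265 [149 195 197 194 194 193 197 196 197 198 197 193 178 125]
163 253 266 [ 75 154 203 203 203 197 198 195 197 200 200 197 197 190 159  77]
164 253 266 [ 83 158 199 199 200 200 196 197 197 202 199 199 197 193 174 127]
165 253 266 [ 94 166 201 200 204 200 199 196 197 200 201 199 197 194 182 148]
166 253 267 [101 172 203 194 180 179 174 177 169 169 168 175 189 193 182 150  38]
167 253 266 [ 89 157 181 163 128 128 127 127 122 113 114 126 158 179 181 147]
168 265 266 [113 155 178 137]
169 266 266 [136 158  98]
```

Call:
drive_tool(
  commands=[0, 0, 0, 0, 0, 20, 88, 0, 0, 0, 0, 0, 24, 88, 0, 0, 0, 0, 0, 24, 88, 0, 0, 0, 0, 0, 24, 88, 0, 0, 0, 0, 0, 20, 88, 0, 0, 0, 0, 0, 16, 88, 0, 0, 0, 0, 0, 11, 88, 0, 0, 0, 0, 0, 7, 88, 0, 0, 0, 0, 0, 0, 88, 0, 0, 0, 0, 0, 0, 88],
)

```text
time_s: 3.58
ee_pos: [0.4377, 0.159, 0.1168]
tcp_rot: [0.0, 1.0, -0.001, -0.0]
force: [-0.4, 0.5, -0.8]
grip_width: 0.0881
grip_force: 0.0
```

Call:
drive_tool(
  commands=[0, 0, 0, 0, 0, 0, 50, 0, 0, 0, 0, 0, 0, 30, 0, 0, 0, 0, 0, 0, 24, 0, 0, 0, 0, 0, 0, 20, 0, 0, 0, 0, 0, 0, 16, 0, 0, 0, 0, 0, 0, 12, 0, 0, 0, 0, 0, 0, 8, 0, 0, 0, 0, 0, 0, 4, 0, 0, 0, 0, 0, 0, 0, 0, 0, 0, 0, 0, 0, 0],
)

```text
time_s: 4.42
ee_pos: [0.4375, 0.1599, 0.1167]
tcp_rot: [0.0, 1.0, -0.0, -0.0]
force: [-0.1, 0.4, 0.5]
grip_width: 0.0234
grip_force: 0.0
```

Call:
drive_tool(
  commands=[0, 0, 0, 0, -1.5, 0, 22, 0, 0, 0, 0, 0, 0, 20, 0, 0, 0, 0, 0, 0, 10, 0, 0, 0, 0, 0, 0, 0, 0, 0, 0, 0, 0, 0, 0, 0, 0, 0, 0, 0, 0, 0, 0, 0, 0, 0, 0, 0, 0, 0, 0, 0, 0, 0, 0, 0, 0, 0, 0, 0, 0, 0, 0, 0, 0, 0, 0, 0, 0, 0],
)

```text
time_s: 5.25
ee_pos: [0.4375, 0.1613, 0.1167]
tcp_rot: [0.0, 1.0, -0.0, 0.0]
force: [0.2, -0.3, -0.5]
grip_width: 0.0113
grip_force: 30.0
```

Call:
drive_tool(
  commands=[0, 0, 0, 0, 0, -10, 0, 0, 0, 0, 0, 0, -18, 0, 0, 0, 0, 0, 0, -18, 0, 0, 0, 0, 0, 0, -18, 0, 0, 0, 0, 10, 2.8, -10, 0, 0, 0, 0.06, 30, 7.5, 0, 0, 0, 0, 0.057, 30, 9, 0, 0, 0, 0, 0, 26, 11, 0, 0, 0, 0, 0, 22, 10, 0, 0, 0, 0, 0, 17, 10, 0, 0],
)

```text
time_s: 6.08
ee_pos: [0.5691, 0.1007, 0.1902]
tcp_rot: [0.0, 0.998, -0.059, -0.0]
force: [0.0, 0.2, -2.8]
grip_width: 0.0119
grip_force: 30.0
```

Run:
```python
from h import *
from plant import state,camera
camera('wrist');camera('wrist')
s=state();print(s['time_s'],s['ee_pos'],s['tcp_rot'].round(4),s['grip_width'],s['force'])
t=camera('top');c=camera('side')
np.savez('top1.npz',**t);np.savez('side1.npz',**c)
a=cv2.resize(c['img'][150:310,160:360,::-1],None,fx=3,fy=3,interpolation=cv2.INTER_CUBIC)
cv2.imwrite('pics/c4.png',a)
```

```text
6.1833 [0.57026923 0.098155   0.19015641] [ 1.100e-03  9.981e-01 -6.120e-02  9.000e-04] 0.011768678932911454 [ 1.06009788 -0.44071868 -2.38793657]
```

View pics/c4.png

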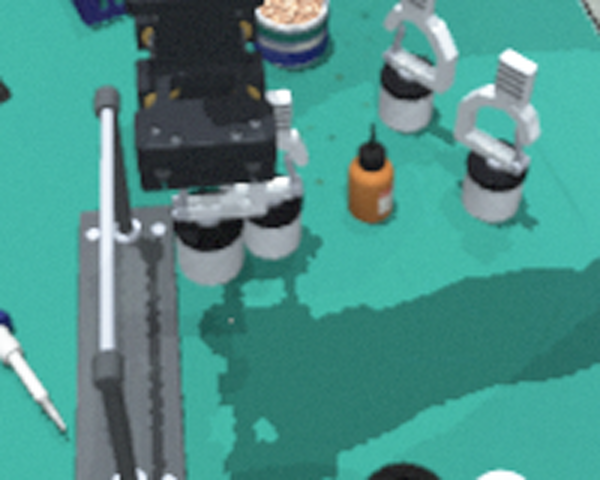

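The side view shows the jaw tip at crop (180,210) in front of the bar, held level. I'm a little off-centre in y, so I shift +y and close in to just before gate contact.

Call:
drive_tool(
  commands=[0, 0, 0, 0, -4, 0, 0, 0, 0, 0, 0, -8, 0, 0, 0, 0, 0, 0, -8, 0, 0, 0, 0, 0, 0, -4, 0, 0, 0, 0, 0, 5, 0, 0, 0, 0, 0, 0, 10, 0, 0, 0, 0, 0, 0, 9, 0, 0, 0, 0, 0, 0, 6, 0, 0, 0, 0, 0, 0, 0, 0, 0, 0, 0, 0, 0, 0, 0, 0, 0],
)

```text
time_s: 7.12
ee_pos: [0.6004, 0.1221, 0.1905]
tcp_rot: [0.0, 0.998, -0.059, -0.0]
force: [-0.2, -1.4, -2.8]
grip_width: 0.0119
grip_force: 30.0
```

Run:
```python
from h import *
from plant import state,camera
s=state();print(s['time_s'],s['ee_pos'],s['tcp_rot'].round(4),s['grip_width'],s['force'])
c=camera('side');t=camera('top')
e=np.array([.9932,-.117,0]);o=s['ee_pos'].copy();o[2]-=.1167
print('bar in hanger x',(np.array([.632,.1165,0])-s['ee_pos'])[:2]@e[:2])
print('pred mouth jaw tip px',c and proj(c,o+.025*e+[0,0,.061])-[160,150])
a=cv2.resize(c['img'][150:300,160:310,::-1],None,fx=4,fy=4,interpolation=cv2.INTER_CUBIC)
cv2.imwrite('pics/c5.png',a)
```

```text
7.1167 [0.60037111 0.12208073 0.19052416] [ 1.000e-04  9.983e-01 -5.870e-02 -2.000e-04] 0.011867098329398534 [-0.18137953 -1.43076676 -2.78418777]
bar in hanger x 0.03206675514475875
pred mouth jaw tip px [40.59881835 80.51439098]
```

View pics/c5.png

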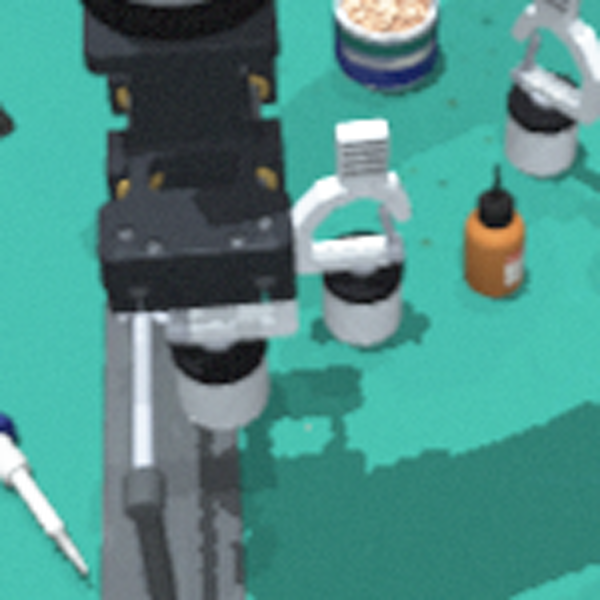

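Call:
drive_tool(
  commands=[0, 0, 0, 5, 0, 0, 0, 0, 0, 0, 5, 0, 0, 0, 0, 0, 0, 5, 0, 0, 0, 0, 0, 0, 5, 0, 0, 0, 0, 0, 0, 4, 0, 0, 0, 0, 0, 0, 4, 0, 0, 0, 0, 0, 0, 4, 0, 0, 0, 0, 0, 0, 4, 0, 0, 0, 0, 0, 0, 4, 0, 0, 0, 0, 0, 0, 2, 0, 0, 0],
)

```text
time_s: 8.05
ee_pos: [0.6431, 0.1171, 0.1906]
tcp_rot: [0.0, 0.998, -0.059, 0.001]
force: [-2.2, -0.3, -4.8]
grip_width: 0.0121
grip_force: 30.0
```

Call:
drive_tool(
  commands=[0, 0, 0, 3, 0, 0, 0, 0, 0, 0, 2, 0, 0, 0, 0, 0, 0, 1, 0, 0, 0, 0, 0, 0, 1, 0, 0, 0, 0, 0, 0, 1, 0, 0, 0, 0, 0, 0, 0, 0, 0, 0, 0, 0, 0, 0, 0, 0, 0, 0, 0, 0, 0, 0, 0, 0, 0, 0, 0, 0, 0, 0, 0, 0, 0, 0, 0, 0, 0, 0],
)

```text
time_s: 8.88
ee_pos: [0.6501, 0.1164, 0.1908]
tcp_rot: [0.0, 0.998, -0.059, 0.0]
force: [-0.8, 0.2, -2.6]
grip_width: 0.0121
grip_force: 30.0
```

The pushing force peaked and dropped away, which suggests the gate has flicked shut. I go 3 mm deeper to be sure.

Call:
drive_tool(
  commands=[0, 0, 0, 1, 0, 0, 0, 0, 0, 0, 1, 0, 0, 0, 0, 0, 0, 1, 0, 0, 0, 0, 0, 0, 0, 0, 0, 0, 0, 0, 0, 0, 0, 0, 0, 0, 0, 0, 0, 0, 0, 0, 0, 0, 0, 0, 0, 0, 0, 0, 0, 0, 0, 0, 0, 0, 0, 0, 0, 0, 0, 0, 0, 0, 0, 0, 0, 0, 0, 0],
)

```text
time_s: 9.72
ee_pos: [0.6531, 0.1161, 0.1907]
tcp_rot: [0.0, 0.998, -0.059, 0.0]
force: [0.2, -0.6, -1.7]
grip_width: 0.012
grip_force: 30.0
```

Run:
```python
from h import *
from plant import state,camera
s=state();print(s['time_s'],s['ee_pos'],s['grip_width'],s['force'])
w=camera('wrist');c=camera('side')
a=cv2.resize(c['img'][180:300,150:270,::-1],(480,480),interpolation=cv2.INTER_CUBIC)
b=cv2.resize(w['img'][:,:,::-1],None,fx=.6,fy=.6)
o=np.zeros((480,790,3),np.uint8);o[:,:480]=a;o[:230,480:787]=b[:230,:307];cv2.imwrite('pics/c6.png',o)
```

```text
9.7167 [0.65306736 0.11606344 0.19071539] 0.012013920627098745 [ 0.20804922 -0.64971041 -1.67396524]
```

View pics/c6.png

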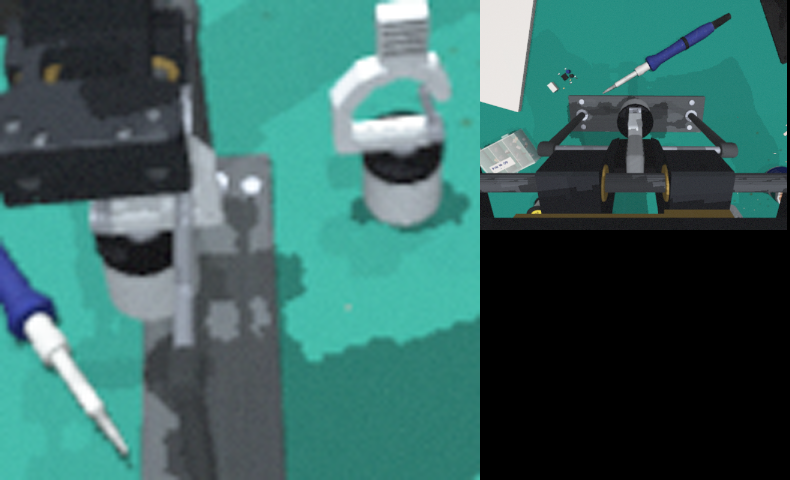

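Side view: the bar at crop (183,270) passes inside the hook near its back, and the push force is down to about 0, so the gate is shut. Next: back off to centre the bar, then lower.

Call:
drive_tool(
  commands=[0, 0, 0, -4, 0, 0, 0, 0, 0, 0, -5, 0, 0, 0, 0, 0, 0, -5, 0, 0, 0, 0, 0, 0, -4, 0, 3, 0, 0, 0, 0, -3, 0, 5, 0, 0, 0, 0, 0, 0, 6, 0, 0, 0, 0, 0, 0, 6, 0, 0, 0, 0, 0, 0, 5, 0, 0, 0, 0, 0, 0, 1, 0, 0, 0, 0, 0, 0, 0, 0],
)

```text
time_s: 10.65
ee_pos: [0.632, 0.1183, 0.1639]
tcp_rot: [0.0, 0.998, -0.059, -0.001]
force: [0.3, 0.8, -2.8]
grip_width: 0.012
grip_force: 30.0
```

Call:
drive_tool(
  commands=[0, 0, 0, 0, 0, 0.5, 0, 0, 0, 0, 0, 0, 0.5, 0, 0, 0, 0, 0, 0, 0.5, 0, 0, 0, 0, 0, 0, 0, 0, 0, 0, 0, 0, 0, 0, 0, 0, 0, 0, 0, 0, 0, 0, 0, 0, 0, 0, 0, 0, 0, 0, 0, 0, 0, 0, 0, 0, 0, 0, 0, 0, 0, 0, 0, 0, 0, 0, 0, 0, 0, 0],
)

```text
time_s: 11.48
ee_pos: [0.6322, 0.1185, 0.1632]
tcp_rot: [0.0, 0.998, -0.059, 0.0]
force: [0.5, 0.9, -3.0]
grip_width: 0.012
grip_force: 30.0
```

Call:
drive_tool(
  commands=[0, 0, 0, 0, 0, 0.5, 0, 0, 0, 0, 0, 0, 0, 0, 0, 0, 0, 0, 0, 0.5, 0, 0, 0, 0, 0, 0, 0, 0, 0, 0, 0, 0, 0, 0, 0, 0, 0, 0, 0, 0, 0, 0, 0, 0, 0, 0, 0, 0, 0, 0, 0, 0, 0, 0, 0, 0, 0, 0, 0, 0, 0, 0, 0, 0, 0, 0, 0, 0, 0, 0],
)

```text
time_s: 12.32
ee_pos: [0.6323, 0.1185, 0.1625]
tcp_rot: [-0.0, 0.998, -0.059, 0.0]
force: [-1.2, -0.6, 4.2]
grip_width: 0.0115
grip_force: 30.0
```

The bar carries the weight now: Fz went from −3 to +4 N. I unload slightly and open.

Call:
drive_tool(
  commands=[0, 0, 0, 0, 0, -0.4, 0, 0, 0, 0, 0, 0, 0, 0, 0, 0, 0, 0, 0, 0, 12, 0, 0, 0, 0, 0, 0, 13, 0, 0, 0, 0, 0, 0, 15, 0, 0, 0, 0, 0, 0, 18, 0, 0, 0, 0, 0, 0, 22, 0, 0, 0, 0, 0, 0, 28, 0, 0, 0, 0, 0, 0, 34, 0, 0, 0, 0, 0, 0, 40],
)

```text
time_s: 13.15
ee_pos: [0.6322, 0.1185, 0.1626]
tcp_rot: [0.0, 0.998, -0.059, 0.0]
force: [-0.6, -0.9, -0.5]
grip_width: 0.0384
grip_force: 0.0
```

Call:
drive_tool(
  commands=[0, 0, 0, 0, 0, 0, 44, 0, 0, 0, 0, 0, 0, 44, 0, 0, 0, 0, 0, 0, 44, 0, 0, 0, 0, 0, -4, 44, 0, 0, 0, 0, 0, -8, 44, 0, 0, 0, 0, 0, -15, 44, 0, 0, 0, 0, 0, -20, 44, 0, 0, 0, 0, 0, -25, 44, 0, 0, 0, 0, 0, -25, 44, 0, 0, 0, 0, 0, -15, 44],
)

```text
time_s: 13.98
ee_pos: [0.6334, 0.1187, 0.2784]
tcp_rot: [-0.001, 0.998, -0.059, 0.002]
force: [1.1, -0.1, 0.3]
grip_width: 0.044
grip_force: 0.0
```

Call:
drive_tool(
  commands=[0, 0, 0, -15, 0, 0, 44, 0, 0, 0, -25, 0, 0, 44, 0, 0, 0, -25, 0, 0, 44, 0, 0, 0, -25, 0, 0, 44, 0, 0, 0, -20, 0, 0, 44, 0, 0, 0, -15, 0, 0, 44, 0, 0, 0, -5, 0, 0, 44, 0, 0, 0, 0, 0, 0, 44, 0, 0, 0, 0, 0, 0, 44, 0, 0, 0, 0, 0, 0, 44],
)

```text
time_s: 14.82
ee_pos: [0.5045, 0.1335, 0.2749]
tcp_rot: [-0.0, 0.998, -0.059, 0.001]
force: [1.5, -0.1, -0.2]
grip_width: 0.044
grip_force: 0.0
```

Run:
```python
from h import *
from plant import state,camera
s=state();print(s['time_s'],s['ee_pos'],s['grip_width'],s['force'])
w=camera('side')['img'].copy();camera('top');camera('top');c=camera('side');t=camera('top')
print('moved px',[int((cv2.absdiff(w,c['img'])[150:300,150:270].max(2)>k).sum()) for k in(25,50)])
a=cv2.resize(c['img'][160:280,150:270,::-1],(480,480),interpolation=cv2.INTER_CUBIC)
b=cv2.resize(t['img'][105:225,160:235,::-1],(300,480),interpolation=cv2.INTER_CUBIC)
cv2.imwrite('pics/c7.png',np.hstack([a,b]))
```

```text
14.8167 [0.50450753 0.13354004 0.27488107] 0.04403182003395806 [ 1.51622611 -0.11243603 -0.19204326]
moved px [13, 2]
```

View pics/c7.png

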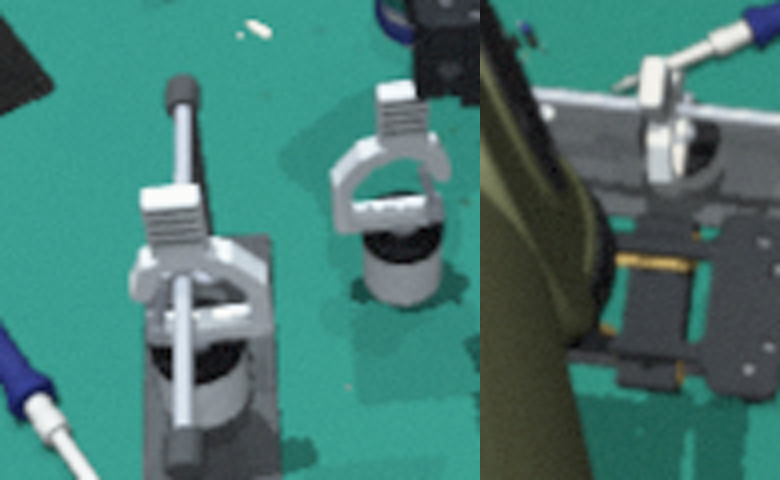

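The hanger is on the bar, upright: tab at crop (172,215), bar through the hook at (182,280), midway between the posts. I let it settle for about 2.5 s and then check that it is still.

Call:
drive_tool(
  commands=[0, 0, 0, 0, 0, 0, 44, 0, 0, 0, 0, 0, 0, 44, 0, 0, 0, 0, 0, 0, 44, 0, 0, 0, 0, 0, 0, 44, 0, 0, 0, 0, 0, 0, 44, 0, 0, 0, 0, 0, 0, 44, 0, 0, 0, 0, 0, 0, 44, 0, 0, 0, 0, 0, 0, 44, 0, 0, 0, 0, 0, 0, 44, 0, 0, 0, 0, 0, 0, 44],
)

```text
time_s: 15.9
ee_pos: [0.5031, 0.1337, 0.2746]
tcp_rot: [0.0, 0.998, -0.059, 0.0]
force: [0.2, -1.1, 0.9]
grip_width: 0.0439
grip_force: 0.0
```

Call:
drive_tool(
  commands=[0, 0, 0, 0, 0, 0, 44, 0, 0, 0, 0, 0, 0, 44, 0, 0, 0, 0, 0, 0, 44, 0, 0, 0, 0, 0, 0, 44, 0, 0, 0, 0, 0, 0, 44, 0, 0, 0, 0, 0, 0, 44, 0, 0, 0, 0, 0, 0, 44, 0, 0, 0, 0, 0, 0, 44, 0, 0, 0, 0, 0, 0, 44, 0, 0, 0, 0, 0, 0, 44],
)

```text
time_s: 16.73
ee_pos: [0.5031, 0.1337, 0.2746]
tcp_rot: [0.0, 0.998, -0.059, 0.0]
force: [0.9, -0.5, 0.5]
grip_width: 0.0441
grip_force: 0.0
```

Call:
drive_tool(
  commands=[0, 0, 0, 0, 0, 0, 44, 0, 0, 0, 0, 0, 0, 44, 0, 0, 0, 0, 0, 0, 44, 0, 0, 0, 0, 0, 0, 44, 0, 0, 0, 0, 0, 0, 44, 0, 0, 0, 0, 0, 0, 44, 0, 0, 0, 0, 0, 0, 44, 0, 0, 0, 0, 0, 0, 44, 0, 0, 0, 0, 0, 0, 44, 0, 0, 0, 0, 0, 0, 44],
)

```text
time_s: 17.57
ee_pos: [0.5031, 0.1337, 0.2746]
tcp_rot: [0.0, 0.998, -0.059, 0.0]
force: [-1.0, 0.3, 0.6]
grip_width: 0.0439
grip_force: 0.0
```

Run:
```python
from h import *
from plant import state,camera,close_job
F=[camera('side')['img'].astype(np.float32)[195:275,178:220] for _ in range(12)]
d=[round(cv2.phaseCorrelate(F[0][:,:,1].copy(),f[:,:,1].copy())[0][0],2) for f in F];print(d,[int((abs(F[0]-f).max(2)>30).sum()) for f in F])
s=load('side0.npz')['img'];c=camera('side')['img'];
print('bystander change',[(abs(s[a:b,e:f].astype(int)-c[a:b,e:f]).max(2)>60).sum() for a,b,e,f in[(195,225,274,294),(140,172,242,272)]])
if max(map(abs,d))<.3: print(state()['time_s'],close_job())
```

```text
[0.5, 0.56, 0.55, 0.53, 0.54, 0.49, 0.49, 0.54, 0.51, 0.49, 0.54, 0.51] [0, 0, 0, 0, 0, 0, 0, 0, 0, 0, 0, 0]
bystander change [np.int64(0), np.int64(462)]
```

The hanger is still: the constant 0.5 is a bias of the correlation and no pixels changed. The tin's region changed in the side view, probably because the gripper covers it, so I check it in the top view.

Run:
```python
from h import *
from plant import state,camera,close_job
s=load('top0.npz')['img'];c=camera('top')['img']
n=[int((abs(s[a:b,e:f].astype(int)-c[a:b,e:f]).max(2)>60).sum()) for a,b,e,f in[(216,236,242,262),(200,234,316,350)]];print('bystander change',n)
if max(n)<25: print(state()['time_s'],close_job())
```

```text
bystander change [0, 0]
the job is handed in; nothing more can be done
18.2667 None
```

The canister hangs still and upright from the bar between the posts, with the gate shut (judged from the push force dropping to about zero). The flux bottle and tin are unmoved, and I handed the job in at 18.3 s.

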